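# Complete the row of pigment jars on the sloping rack

### The arm

A 7-joint arm with a two-finger parallel gripper is mounted at the origin on the work surface. World frame = base frame: x ahead of the robot, y to its left, z up, the work surface at z = 0. Lengths are in m, angles in rad, forces in N, time in s.
With the tool pointing down it reaches from about 0.4 to 0.75 m from the base axis. Payload 19.5 kg.
Tool frame: the origin (TCP) lies at the centre of the arm's flange, where the gripper is bolted on; the fingertips stand 173 mm ahead of it and the grasp point (between the pads) lies 155 mm ahead of it (ctrl.pinch_z is the distance from the TCP to the grasp point, in m); z points along the fingers, y is the line along which they close (so a half turn about z gives the same grasp; the last joint's range is limited). The gripper opens to 85 mm and grips with 20 to 120 N. Pads are 22 mm wide; open, the fingers measure 114 mm over their backs; the gripper's body (76 mm by 85 mm) begins 54 mm behind the grasp point. The pads swing forward as they close: fully open they stand 13 mm farther back than shut.
Start: joints at [-1.343, 0.707, -0.028, 1.485, 0.022, 0.951, -0.075], TCP at [0.153, 0.554, 0.405] pointing down, gripper open.
Joint ranges: [-2.71, 2.71], [-0.32, 2.16], [-1.57, 1.52], [0, 2.45], [-1.46, 4.6], [0, 2.02], [-2.83, 2.83]. Speed limits (rad/s): [1.89, 1.89, 2.57, 2.57, 3.01, 3.01, 3.01].

### API

Orientations are given as a unit quaternion [x, y, z, w].
In Python, from bench import status, eyes, sign_off, ctrl gives the robot as it stands.
- The arm moves only by the tool servo_tool, never from a script. Its argument "steps" is a list of rows, each a list of 7 numbers: the shift along the tool's x, y, z in mm, then the turn, a rotation vector about the tool's x, y, z in rad, then the opening, from 0 (shut) to 1 (fully open). A call has 1 to 20 rows; each row is the pose to reach, as a shift and turn from the pose commanded when the call began, along the tool's axes at that moment; what a row does not reach only later rows make up. A row lasts 1/12 s, in which the tool goes at most 41.7 mm and 7.16 degrees, less where a joint would pass 70% of its speed; a pose out of reach is approached as far as the arm can. A call with a gripper value outside its range is refused whole. The fingers move at their own pace and stop on an object; "force" is the grip in N (left out, the last holds). Time passes only in rows, so rows that repeat a pose let the fingers close. It gives the time, the measured TCP pose, the force, the opening and the grip force at its end, in the units of the state.
- status.state(): the state, without advancing time (a new reading comes with each control period).
- eyes.camera(name): name is "scene" or "side" or "wrist"; returns a dict with "image" (384x512x3 uint8, blue, green, red), "K" (3x3 intrinsics, pixels), "cam_to_world" (4x4, takes a point from camera to world coordinates); the wrist camera has in their place "hand_eye" (4x4, takes a point from camera to tool coordinates, whose origin is the TCP and whose axes are the flange's). Camera axes: x right, y down, z forward; pixel columns grow to the right and rows downward; lengths in m; the calibration is good to about 2 mm. A picture is of the moment at which its call begins: read the wrist's pose just before it. There is no depth.
- sign_off(): hands the job in; it is judged then, once.
The state is a dict: "time_s": time; "joint_pos": joint angles; "qd": joint speeds; "joint_torque": joint torques, N m; "tcp_pos": TCP position; "tcp_rot": TCP orientation; "contact_force": force on the tool from outside, world axes, zero at the start; "moment": the same for the moment, N m; "finger_gap": opening from 0.0 (shut) to 1.0 (fully open); "gripper_force": force on a finger pad.
Only numpy, scipy, OpenCV 4.12 (cv2) and the standard library are available. Lean on these libraries where they do the work, as an engineer would, in place of code of your own. Each camera call takes 0.05 s, during which the arm holds its last target. There are 200 camera calls.

### The job

Swing the magnifier lamp by its orange handle out of the way, to the left (as seen from the robot) and round towards the robot as far as it goes, and leave it there. Then stand the tan and the ivory jar on the sloping rack so that the four jars make one neat row, light to dark from left to right as seen from the robot (ivory, tan, red-brown, dark brown): each flat on the slope, square to and against the front lip, gaps between neighbours no more than about a centimetre. Leave the two jars already there in place, do not tip a jar over, and do not disturb the spray bottle, cutters and plaster cast.

Things in the scene. Friction and masses are not known exactly. Their poses are not given: they have to be found in the camera images.
- tray: Plywood tray of the fixed rack, sloping 0.42 rad (24 deg), low edge towards the robot. Origin: centre of its floor surface, 135 mm above the table; x up the slope, y left along the row, z square to the floor (axis of a jar standing there). Floor 120 (x) by 260 mm (y) inside lips 10 mm high, 8 mm thick; front lip's inner face at x = -60 mm, so a jar against it is centred at x = -37 mm.
- ivory_jar: Square ivory (palest) pigment jar with a round grey cap: body 46 x 46 x 52 mm, cap 32 mm across and 14 mm high on top (66 mm in all), 0.12 kg nominal. Origin at the centre of its underside, z up through the cap, x and y square to its sides. At the start it stands loose on the table.
- tan_jar: Square tan pigment jar with a round grey cap: body 46 x 46 x 52 mm, cap 32 mm across and 14 mm high on top (66 mm in all), 0.12 kg nominal. Origin at the centre of its underside, z up through the cap, x and y square to its sides. At the start it stands loose on the table.
- red_jar: Square red-brown pigment jar with a round grey cap: body 46 x 46 x 52 mm, cap 32 mm across and 14 mm high on top (66 mm in all), 0.12 kg nominal. Origin at the centre of its underside, z up through the cap, x and y square to its sides. It already stands in the tray, at the right-hand end of the row, against the front lip, axes parallel to the tray's.
- brown_jar: Square dark brown pigment jar with a round grey cap: body 46 x 46 x 52 mm, cap 32 mm across and 14 mm high on top (66 mm in all), 0.12 kg nominal. Origin at the centre of its underside, z up through the cap, x and y square to its sides. It already stands in the tray, at the right-hand end of the row, against the front lip, axes parallel to the tray's. It is the rightmost one.
- lamp (a joint): Swing of the white magnifier lamp's arm about its upright post, rad: 0 = arm points to the right (-y), over the rack; grows as the head swings towards the robot (clockwise from above); stop at 1.45. It stays where it is left.
- lamp_handle (a point): Middle of the free part of the lamp's handle, an upright round orange stub 16 mm in diameter standing 45 mm high at the arm's outer end, 270 mm above the table; free from 24 mm below this point to 21 mm above.
- lamp_hinge (a point): Point on the vertical hinge axis of the lamp arm, at the top of its post at the left of the rack, 240 mm above the table, 270 mm from the handle. The arm and 112 mm wide lens lie at this height, between hinge and handle.
- spray_bottle: Bystander: white spray bottle with yellow head, 66 mm across, 199 mm high; origin at the centre of its underside.
- cutters: Bystander: small side cutters with teal handles lying flat, about 135 mm long, 12 mm high; origin under the pivot, x towards the jaws.
- plaster_cast: Bystander: white plaster cast on an 80 x 100 mm block, 66 mm high; origin at the centre of its underside.
Mind the look-alikes: they are no part of the job. What is meant by the brown_jar is not blue, and is the smaller of those in its own colour. What is shaped like the red_jar but pink is not meant.

How it is judged:
By the outcome, as a careful person would: the job done as asked, in the order asked, and still so for the second after the job is handed in, with the robot touching nothing.
It also fails if it takes over 67 s, if anything falls off the work surface, if the arm or the gripper's body presses on something with over 40 N, if the wrist force passes 120 N, or if a joint passes its speed limit or range.

## Working session

There is one attempt and no reset: what is moved stays moved. The work goes in short steps, Python scripts to look and compute and a tool call to move; the robot and the scene stay as the last step left them, time stands still between calls to the robot, and variables do not carry over. Pictures are saved under pics/ and viewed, at most 10 in all, crops included, and the job is handed in when it is done.

Besides the shell and the picture viewer there is one more tool, called after "Emit:" as name(argument=value, ...) on one line, values as JSON. servo_tool: Moves the arm, as the interface text tells. Its arguments: {"type":"object","properties":{"steps":{"type":"array","items":{"type":"array","items":{"type":"number"}}},"force":{"type":"number"}},"required":["steps"]}

```bash
mkdir -p pics; ls; cat > h.py <<'E'
import numpy as np, cv2
from scipy.spatial.transform import Rotation as R
from bench import status, eyes, ctrl
E
python3 - <<'E'
from h import *
import pickle
s=status.state(); print({k:np.round(v,3).tolist() for k,v in s.items()})
d={}
for n in ("scene","side","wrist"):
    c=eyes.camera(n); d[n]=c; print(n,c["K"].tolist() if hasattr(c["K"],'tolist') else c["K"], np.round(c.get("cam_to_world",c.get("hand_eye")),4).tolist())
pickle.dump((s,d),open("c0.pkl","wb"))
for n in ("scene","side"): cv2.imwrite(f"pics/{n}0.png",cv2.resize(d[n]["image"],(800,600),interpolation=cv2.INTER_CUBIC))
E
```

```text
pics
{'time_s': 0.0, 'joint_pos': [-1.343, 0.707, -0.028, 1.485, 0.022, 0.951, -0.076], 'qd': [0.0, 0.001, 0.002, -0.001, 0.001, 0.001, 0.001], 'joint_torque': [0.0, -88.323, 1.235, -23.617, 0.017, 0.007, -0.0], 'tcp_pos': [0.153, 0.554, 0.404], 'tcp_rot': [0.135, 0.991, -0.001, -0.0], 'contact_force': [-0.59, -0.481, 0.068], 'moment': [-0.004, -0.018, 0.049], 'gripper_force': 0.0, 'finger_gap': 1.004}
scene [[416.4937484850554, 0.0, 256.9980053761986], [0.0, 416.4937484850554, 198.1237891884033], [0.0, 0.0, 1.0]] [[0.0651, 0.8151, -0.5756, 1.3567], [0.9978, -0.0578, 0.0311, -0.0063], [-0.0079, -0.5764, -0.8171, 1.2139], [0.0, 0.0, 0.0, 1.0]]
side [[385.0438382089414, 0.0, 257.72074658676667], [0.0, 385.0438382089414, 188.98841652951828], [0.0, 0.0, 1.0]] [[0.981, -0.1329, 0.1415, 0.4673], [-0.1941, -0.6871, 0.7002, -0.7486], [0.0042, -0.7144, -0.6998, 0.9164], [0.0, 0.0, 0.0, 1.0]]
wrist [[312.24769901855876, 0.0, 252.63646218127727], [0.0, 312.24769901855876, 194.54981672205642], [0.0, 0.0, 1.0]] [[-0.0007, -0.9601, -0.2797, 0.0717], [1.0, -0.0008, 0.0001, -0.0006], [-0.0003, -0.2797, 0.9601, 0.0306], [0.0, 0.0, 0.0, 1.0]]
```

View pics/scene0.png

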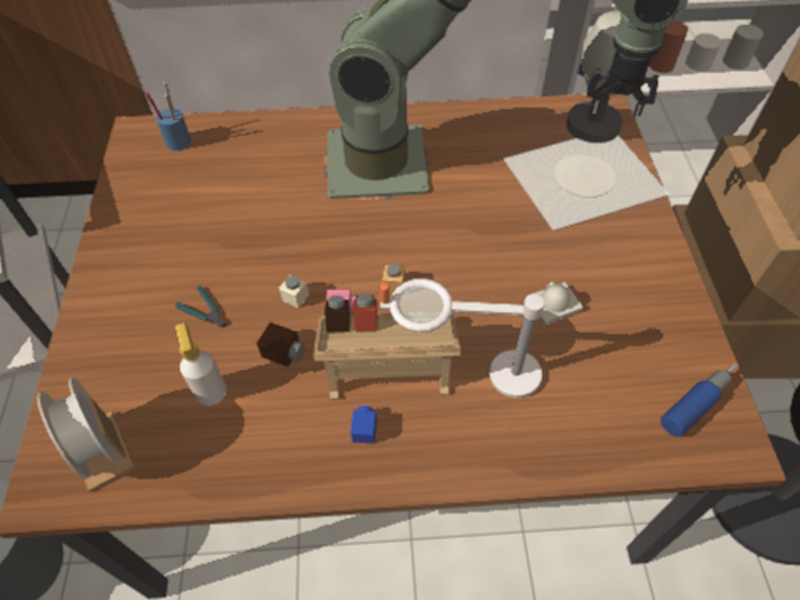

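View pics/side0.png

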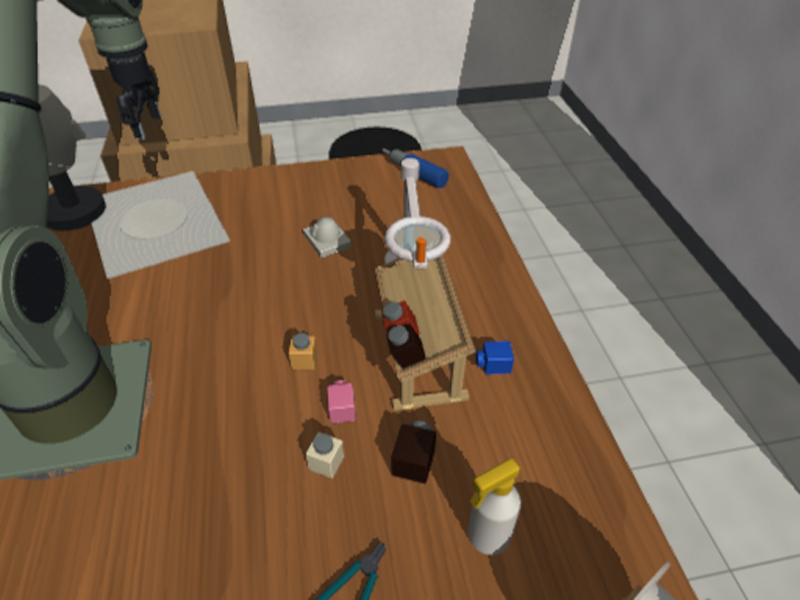

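Scene view (800 px scale): robot is at the top, so image right is +y. Handle is at about (385,294), hinge (535,300), ivory (293,291), tan (393,275), red (366,312) and brown (337,312). The side view agrees: ivory (325,452), tan (302,350), handle (421,248), and a pink look-alike lying at (341,402).

```bash
python3 - <<'E'
import pickle,cv2
s,d=pickle.load(open("c0.pkl","rb"))
a=d["scene"]["image"][155:255,170:362]; cv2.imwrite("pics/sc_crop.png",cv2.resize(a,None,fx=4,fy=4,interpolation=cv2.INTER_CUBIC))
a=d["side"]["image"][130:310,175:315]; cv2.imwrite("pics/si_crop.png",cv2.resize(a,None,fx=3.3,fy=3.3,interpolation=cv2.INTER_CUBIC))
E
```

```text
(no output)
```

View pics/sc_crop.png

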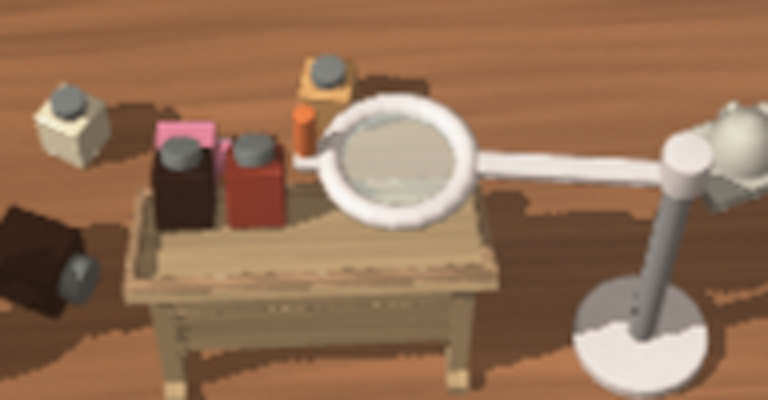

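View pics/si_crop.png

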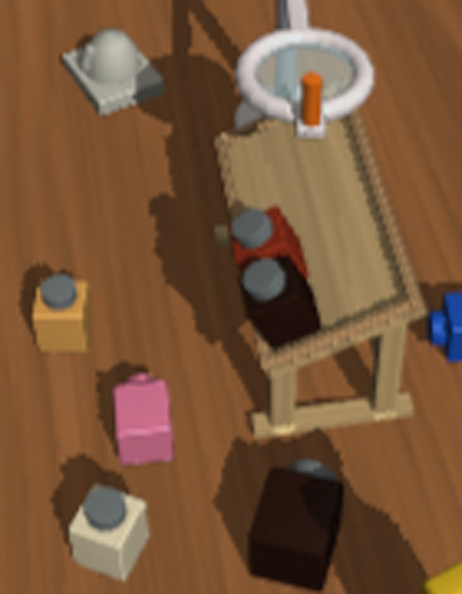

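Crops: scene handle spans (304,108)-(304,152), caps are ivory (70,99), tan (330,68), red (254,149), brown (182,152), hinge (688,152). Side crop: handle (313,78)-(311,125), caps ivory (106,503), tan (59,290), red (252,225), brown (264,278). Next is triangulation.

```bash
cat >> h.py <<'E'
def ray(K,T,u,v):
    r=T[:3,:3]@np.linalg.solve(np.array(K),[u,v,1.]); return T[:3,3],r/np.linalg.norm(r)
def plane(K,T,u,v,z):
    o,r=ray(K,T,u,v); return o+r*(z-o[2])/r[2]
def tri(a,b):
    A=np.zeros((3,3));c=np.zeros(3)
    for o,r in(a,b):
        P=np.eye(3)-np.outer(r,r);A+=P;c+=P@o
    x=np.linalg.solve(A,c); return x,[np.linalg.norm((np.eye(3)-np.outer(r,r))@(x-o)) for o,r in(a,b)]
E
python3 - <<'E'
from h import *
import pickle
s,d=pickle.load(open("c0.pkl","rb"))
S=lambda u,v:(d["scene"]["K"],np.array(d["scene"]["cam_to_world"]),170+u/4,155+v/4)
D=lambda u,v:(d["side"]["K"],np.array(d["side"]["cam_to_world"]),175+u/3.3,130+v/3.3)
P={"htop":((304,108),(313,78)),"hbot":((304,152),(311,125)),"ivory":((70,99),(106,503)),"tan":((330,68),(59,290)),"red":((254,149),(252,225)),"brown":((182,152),(264,278)),"rearR":((128,278),(420,300)),"rearL":((495,262),(350,115))}
for k,(a,b) in P.items():
    x,e=tri(ray(*S(*a)),ray(*D(*b))); print(k,np.round(x,4),np.round(e,4))
for k,z in(("ivory",.066),("tan",.066),("htop",.291),("hbot",.246)):
    a,b=P[k]; print(k,plane(*S(*a),z).round(4),plane(*D(*b),z).round(4))
print("hinge",plane(*S(688,165),.24), plane(*S(688,152),.25))
E
```

```text
htop [0.6493 0.0012 0.2895] [0.001 0.001]
hbot [6.499e-01 5.000e-04 2.401e-01] [0.0004 0.0004]
ivory [ 0.4479 -0.2004  0.0598] [0.0002 0.0002]
tan [0.4283 0.0286 0.0573] [0.001 0.001]
red [ 0.5947 -0.0371  0.1726] [0.0011 0.0011]
brown [ 0.5931 -0.0933  0.1708] [0.0003 0.0003]
rearR [ 0.7063 -0.1355  0.1697] [0.0022 0.0022]
rearL [0.7072 0.1302 0.1445] [0.0144 0.0144]
ivory [ 0.4526 -0.1993  0.066 ] [ 0.4482 -0.2045  0.066 ]
tan [0.4343 0.0289 0.066 ] [0.4293 0.0197 0.066 ]
htop [0.6494 0.0018 0.291 ] [ 0.6494 -0.0018  0.291 ]
hbot [6.546e-01 2.000e-04 2.460e-01] [ 0.6481 -0.0056  0.246 ]
hinge [0.68123863 0.27412733 0.24      ] [0.67691508 0.27332157 0.25      ]
```

```bash
cat >> h.py <<'E'
def down(a,tilt=0):  # tool pointing down, tool y along world angle a; tilt about world y axis
    y=np.array([np.cos(a),np.sin(a),0]);z=np.array([0,0,-1.]);return R.from_rotvec([0,tilt,0])*R.from_matrix(np.c_[np.cross(y,z),y,z])
def rel(p,Rt,s=None,base=None):
    s=s or status.state(); R0=base[1] if base else R.from_quat(s["tcp_rot"]); p0=base[0] if base else np.array(s["tcp_pos"])
    return np.r_[R0.inv().apply(np.array(p)-p0)*1000,(R0.inv()*Rt).as_rotvec()].round(3)
E
python3 - <<'E'
from h import *
np.set_printoptions(suppress=True)
print(rel([.650,.001,.52],down(0)))
import pickle
s,d=pickle.load(open("c0.pkl","rb"))
S=lambda u,v:(d["scene"]["K"],np.array(d["scene"]["cam_to_world"]),170+u/4,155+v/4)
print(plane(*S(126,280),.172),plane(*S(497,262),.172))
E
```

```text
[-626.241 -400.83  -115.321   -0.001    0.       1.301]
[ 0.70739101 -0.13526127  0.172     ] [0.71097044 0.13760364 0.172     ]
```

Emit:
servo_tool(steps=[[0,0,-115,0,0,0,1],[0,0,-115,0,0,0,1],[0,0,-115,0,0,0,1],[-626,-401,-115,0,0,1.3,0.6],[-626,-401,-115,0,0,1.3,0.6],[-626,-401,-115,0,0,1.3,0.6],[-626,-401,-115,0,0,1.3,0.6],[-626,-401,-115,0,0,1.3,0.6],[-626,-401,-115,0,0,1.3,0.6],[-626,-401,-115,0,0,1.3,0.6],[-626,-401,-115,0,0,1.3,0.6],[-626,-401,-115,0,0,1.3,0.6],[-626,-401,-115,0,0,1.3,0.6],[-626,-401,-115,0,0,1.3,0.6],[-626,-401,-115,0,0,1.3,0.6],[-626,-401,-115,0,0,1.3,0.6],[-626,-401,-115,0,0,1.3,0.6],[-626,-401,-115,0,0,1.3,0.6],[-626,-401,-115,0,0,1.3,0.6],[-626,-401,-115,0,0,1.3,0.6]], force=30)

```text
time_s: 1.82
tcp_pos: [0.6272, 0.0251, 0.5196]
tcp_rot: [0.707, 0.708, -0.0, -0.0]
contact_force: [-0.1, 1.4, 0.3]
finger_gap: 0.599
gripper_force: 0.0
```

Emit:
servo_tool(steps=[[0,0,0,0,0,0,0.6],[0,0,0,0,0,0,0.6],[0,0,0,0,0,0,0.6]])

```text
time_s: 2.07
tcp_pos: [0.6262, 0.0273, 0.5193]
tcp_rot: [0.707, 0.708, -0.0, -0.0]
contact_force: [-0.8, 0.6, 0.1]
finger_gap: 0.604
gripper_force: 0.0
```

```bash
python3 - <<'E'
from h import *
import pickle
s=status.state(); c=eyes.camera("wrist"); pickle.dump((s,c),open("w1.pkl","wb")); print(np.round(s["tcp_pos"],4),np.round(s["tcp_rot"],4))
cv2.imwrite("pics/w1.png",cv2.resize(c["image"],(800,600),interpolation=cv2.INTER_CUBIC))
E
```

```text
[0.6262 0.0273 0.5193] [ 7.067e-01  7.075e-01 -2.000e-04 -4.000e-04]
```

View pics/w1.png

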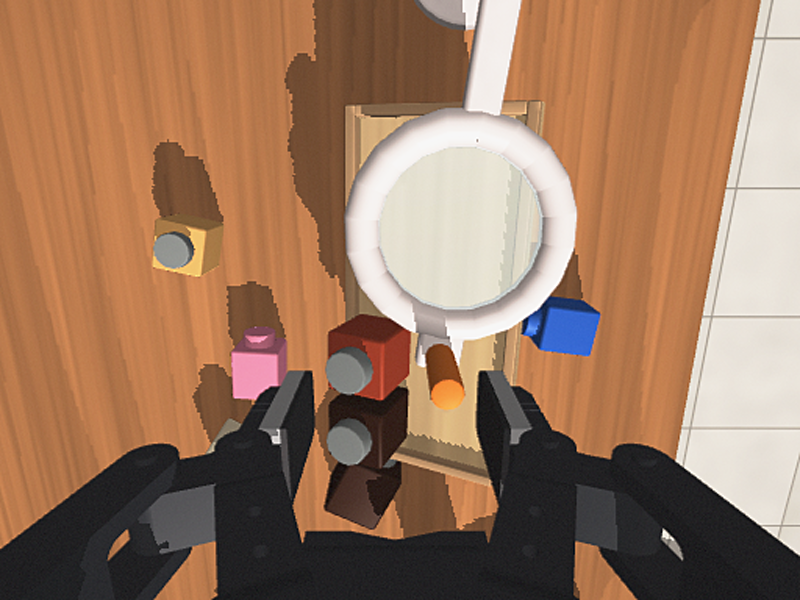

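Wrist view (800 px): handle top at (447,393), base (433,350). Tan's cap is at (173,250) and its body top corners are near (155,221), (222,219), (200,276). Tray left-end corners are at (346,105) and (543,101), and the lens clears the jars.

```bash
cat >> h.py <<'E'
def wT(s,c):
    T=np.eye(4);T[:3,:3]=R.from_quat(s["tcp_rot"]).as_matrix();T[:3,3]=s["tcp_pos"];return T@np.array(c["hand_eye"])
E
python3 - <<'E'
from h import *
import pickle
np.set_printoptions(suppress=True,precision=4)
s,c=pickle.load(open("w1.pkl","rb"));T=wT(s,c)
f=lambda u,v,z:plane(c["K"],T,u/1.5625,v/1.5625,z)
for n,u,v,z in (("htop",447,393,.291),("hbase",433,352,.246),("tancap",173,250,.066),("FL",346,105,.1164),("RL",543,101,.172),("redcap",349,371,.180),("brncap",349,441,.180)): print(n,f(u,v,z))
hp=np.array([.6505,.0005])
print(rel([.65,.001,.52],down(0)))
E
```

```text
htop [ 0.6485 -0.0008  0.291 ]
hbase [0.6455 0.0008 0.246 ]
tancap [0.431  0.0241 0.066 ]
FL [0.5903 0.137  0.1164]
RL [0.7144 0.1335 0.172 ]
redcap [ 0.5937 -0.0397  0.18  ]
brncap [ 0.5923 -0.0942  0.18  ]
[-26.986  24.006  -0.306  -0.     -0.001   0.002]
```

Emit:
servo_tool(steps=[[-27,22,0,0,0,0,0.6],[-27,22,0,0,0,0,0.6],[-27,22,30,0,0,0,0.6],[-27,22,60,0,0,0,0.6],[-27,22,87,0,0,0,0.6],[-27,22,87,0,0,0,0.4],[-27,22,87,0,0,0,0],[-27,22,87,0,0,0,0],[-27,22,87,0,0,0,0],[-27,22,87,0,0,0,0],[-27,22,87,0,0,0,0],[-27,22,87,0,0,0,0]], force=30)

```text
time_s: 3.12
tcp_pos: [0.6484, 0.0004, 0.4348]
tcp_rot: [0.707, 0.708, 0.001, 0.001]
contact_force: [0.8, 3.9, 9.2]
finger_gap: 0.175
gripper_force: 30.3
```

```bash
cat >> h.py <<'E'
def arc(hinge,h0,q0,q1,n,dz=0):
    "rows in the tool frame at start (tool down): handle h0 about hinge, rotate clockwise by steps"
    s=status.state(); out=[]
    for d in np.linspace(q0,q1,n+1)[1:]:
        Q=R.from_rotvec([0,0,-d]); p=np.array(hinge)+Q.apply(np.r_[np.array(h0)-hinge[:2],0])
        R0=R.from_quat(s["tcp_rot"]); out.append(rel(np.r_[p[:2],s["tcp_pos"][2]+dz],Q*R0,s))
    return out
E
python3 - <<'E'
from h import *
import pickle
np.set_printoptions(suppress=True,precision=4)
s,c=pickle.load(open("w1.pkl","rb"));T=wT(s,c)
f=lambda u,v,z:plane(c["K"],T,u/1.5625,v/1.5625,z)
for u,v in ((461,225),(483,108),(493,60),(505,3)): print(f(u,v,.243))
h=np.array([.6484,.0004])
for hx in (.675,):
    d=np.array([hx,h[1]+np.sqrt(.27**2-(hx-h[0])**2),0]); print(d)
    for r in arc(d,h,0,1.36,16): print(r)
E
```

```text
[0.6583 0.0678 0.243 ]
[0.6665 0.1225 0.243 ]
[0.6701 0.143  0.243 ]
[0.6741 0.166  0.243 ]
[0.675  0.2691 0.    ]
[  3.245 -22.742  -0.071  -0.     -0.      0.085]
[  8.428 -45.092  -0.138  -0.     -0.001   0.17 ]
[ 15.489 -66.921  -0.203  -0.     -0.001   0.255]
[ 24.378 -88.072  -0.264  -0.     -0.001   0.34 ]
[  35.031 -108.392   -0.322   -0.      -0.001    0.425]
[  47.37  -127.735   -0.375   -0.      -0.002    0.51 ]
[  61.307 -145.96    -0.423   -0.      -0.002    0.595]
[  76.741 -162.936   -0.466   -0.001   -0.002    0.68 ]
[  93.56  -178.54    -0.503   -0.001   -0.002    0.765]
[ 111.643 -192.66    -0.535   -0.001   -0.003    0.85 ]
[ 130.86  -205.194   -0.561   -0.001   -0.003    0.935]
[ 151.071 -216.051   -0.581   -0.001   -0.003    1.02 ]
[ 172.132 -225.153   -0.595   -0.001   -0.004    1.105]
[ 193.889 -232.435   -0.602   -0.001   -0.004    1.19 ]
[ 216.185 -237.842   -0.603   -0.001   -0.004    1.275]
[ 238.861 -241.338   -0.598   -0.001   -0.004    1.36 ]
```

Emit:
servo_tool(steps=[[0,0,-3,0,0,0,0],[4,-23,-3,0,0,0.085,0],[9,-45,-3,0,0,0.17,0],[17,-66,-3,0,0,0.255,0],[26,-87,-3,0,0,0.34,0],[37,-107,-3,0,0,0.425,0],[50,-126,-3,0,0,0.51,0],[50,-126,-3,0,0,0.51,0],[50,-126,-3,0,0,0.51,0]])

```text
time_s: 3.87
tcp_pos: [0.522, 0.0523, 0.4358]
tcp_rot: [0.862, 0.507, 0.001, -0.001]
contact_force: [8.8, 12.2, -21.5]
finger_gap: 0.177
gripper_force: 31.4
```

```bash
python3 - <<'E'
from h import *
np.set_printoptions(suppress=True,precision=4)
s=status.state();print(s["tcp_pos"],s["contact_force"],s["finger_gap"])
# hinge from two handle points and radius .27
a=np.array([.6484,.0004]);b=np.array(s["tcp_pos"][:2]);m=(a+b)/2;e=b-a;L=np.linalg.norm(e);n=np.array([e[1],-e[0]])/L
H=m+n*np.sqrt(.27**2-L*L/4);print(H)
H=np.r_[H,0]
v=b-H[:2];print("q now",np.arctan2(-v[0],-v[1]))
for r in arc(H,b,0,.9,10): print(r)
E
```

```text
[0.522  0.0523 0.4358] [  8.7741  12.1679 -21.5247] 0.17685154221887436
[0.6844 0.268 ]
q now 0.6457224456799793
[  4.454 -23.88    0.039  -0.      0.      0.09 ]
[ 11.037 -47.263   0.083  -0.      0.      0.18 ]
[ 19.694 -69.96    0.131  -0.001   0.      0.27 ]
[ 30.356 -91.786   0.183  -0.001   0.      0.36 ]
[  42.937 -112.566    0.239   -0.001    0.001    0.45 ]
[  57.335 -132.131    0.298   -0.001    0.001    0.54 ]
[  73.433 -150.323    0.359   -0.002    0.001    0.63 ]
[  91.101 -166.995    0.422   -0.002    0.001    0.72 ]
[ 110.195 -182.011    0.487   -0.002    0.001    0.81 ]
[ 130.562 -195.25     0.554   -0.002    0.001    0.9  ]
```

Emit:
servo_tool(steps=[[4,-24,2,0,0,0.09,0],[11,-47,2,0,0,0.18,0],[20,-70,2,0,0,0.27,0],[30,-92,2,0,0,0.36,0],[43,-113,2,0,0,0.45,0],[57,-132,2,0,0,0.54,0],[73,-150,2,0,0,0.63,0],[91,-167,2,0,0,0.72,0],[104,-178,2,0,0,0.78,0],[104,-178,2,0,0,0.78,0],[104,-178,2,0,0,0.78,0]])

```text
time_s: 4.78
tcp_pos: [0.4186, 0.2286, 0.4355]
tcp_rot: [0.99, 0.141, 0.003, -0.001]
contact_force: [11.9, 1.6, 8.0]
finger_gap: 0.171
gripper_force: 34.4
```

```bash
python3 - <<'E'
from h import *
np.set_printoptions(suppress=True,precision=4)
s=status.state();b=np.array(s["tcp_pos"][:2]);H=np.array([.6844,.268,0]);print(s["tcp_pos"],s["contact_force"],s["joint_pos"])
v=b-H[:2];print("q now",np.arctan2(-v[0],-v[1]),np.linalg.norm(v))
for r in arc(H,b,0,.08,8): print(r)
E
```

```text
[0.4186 0.2286 0.4355] [11.9266  1.5769  8.0124] [-0.9854  0.6295  0.7672  1.794  -0.5348  0.9307 -1.2737]
q now 1.423596664331448 0.2687533937034252
[ 0.378 -2.661  0.003 -0.     0.     0.01 ]
[ 0.783 -5.318  0.007 -0.     0.     0.02 ]
[ 1.215 -7.97   0.011 -0.     0.     0.03 ]
[  1.673 -10.618   0.015  -0.      0.      0.04 ]
[  2.158 -13.262   0.019  -0.      0.      0.05 ]
[  2.669 -15.9     0.024  -0.      0.      0.06 ]
[  3.206 -18.534   0.028  -0.      0.      0.07 ]
[  3.77  -21.161   0.033  -0.001   0.      0.08 ]
```

Emit:
servo_tool(steps=[[1,-3,0,0,0,0.01,0],[1,-5,0,0,0,0.02,0],[1,-8,0,0,0,0.03,0],[1,-9,0,0,0,0.03,0],[1,-9,0,0,0,0.03,0]])

```text
time_s: 5.2
tcp_pos: [0.4178, 0.2345, 0.4355]
tcp_rot: [0.992, 0.124, 0.003, 0.001]
contact_force: [16.4, -17.5, 5.5]
finger_gap: 0.174
gripper_force: 34.4
```

Emit:
servo_tool(steps=[[0,-3,0,0,0,0,0],[0,-5,0,0,0,0,0],[0,-5,0,0,0,0,0],[0,-5,0,0,0,0,0]])

```text
time_s: 5.53
tcp_pos: [0.4175, 0.2359, 0.4355]
tcp_rot: [0.992, 0.122, 0.004, 0.005]
contact_force: [24.1, -50.3, -0.1]
finger_gap: 0.174
gripper_force: 36.5
```

Emit:
servo_tool(steps=[[0,3,0,0,0,0,0],[0,5,0,0,0,0,0],[0,5,0,0,0,0,0.6],[0,5,0,0,0,0,0.6],[0,5,0,0,0,0,0.6],[0,5,0,0,0,0,0.6],[0,5,-30,0,0,0,0.6],[0,5,-60,0,0,0,0.6],[0,5,-100,0,0,0,0.6],[0,5,-130,0,0,0,0.6],[0,5,-130,0,0,0,0.6],[0,5,-130,0,0,0,0.6]])

```text
time_s: 6.53
tcp_pos: [0.4158, 0.2363, 0.5647]
tcp_rot: [0.992, 0.126, 0.001, -0.001]
contact_force: [-0.5, 0.5, -1.1]
finger_gap: 0.6
gripper_force: 0.0
```

```bash
python3 - <<'E'
from h import *
np.set_printoptions(suppress=True,precision=4)
print(rel([.5,-.12,.6],down(0)))
E
```

```text
[ -7.451 366.022 -35.722   0.     -0.002  -1.318]
```

Emit:
servo_tool(steps=[[-7,366,-36,0,0,-1.318,1],[-7,366,-36,0,0,-1.318,1],[-7,366,-36,0,0,-1.318,1],[-7,366,-36,0,0,-1.318,1],[-7,366,-36,0,0,-1.318,1],[-7,366,-36,0,0,-1.318,1],[-7,366,-36,0,0,-1.318,1],[-7,366,-36,0,0,-1.318,1],[-7,366,-36,0,0,-1.318,1],[-7,366,-36,0,0,-1.318,1],[-7,366,-36,0,0,-1.318,1],[-7,366,-36,0,0,-1.318,1],[-7,366,-36,0,0,-1.318,1],[-7,366,-36,0,0,-1.318,1],[-7,366,-36,0,0,-1.318,1],[-7,366,-36,0,0,-1.318,1]])

```text
time_s: 7.87
tcp_pos: [0.5004, -0.1192, 0.5996]
tcp_rot: [0.708, 0.706, -0.0, -0.0]
contact_force: [-0.3, -0.1, -0.2]
finger_gap: 1.001
gripper_force: 0.0
```

```bash
python3 - <<'E'
from h import *
import pickle
s=status.state(); c=eyes.camera("wrist"); pickle.dump((s,c),open("w2.pkl","wb")); print(np.round(s["tcp_pos"],4),np.round(s["tcp_rot"],4),np.abs(s["qd"]).max())
cv2.imwrite("pics/w2.png",cv2.resize(c["image"],(800,600),interpolation=cv2.INTER_CUBIC))
E
```

```text
[ 0.5004 -0.1192  0.5996] [ 7.078e-01  7.064e-01 -1.000e-04 -1.000e-04] 0.00821425006691749
```

View pics/w2.png

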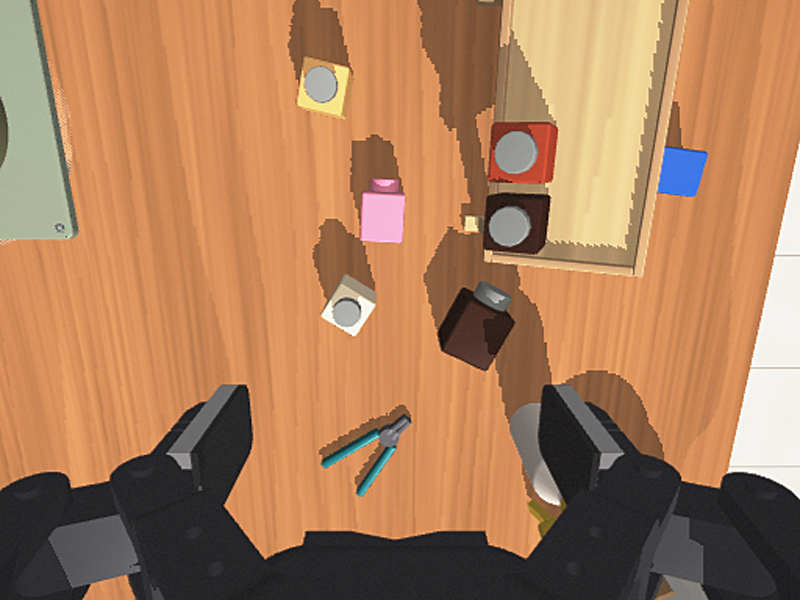

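Wrist view: tan cap (321,84), ivory cap (347,312), red cap (516,152), brown cap (509,227), tray right-end outer corners (487,261) and (640,275), cutters (390,435). I'll enlarge these parts in one montage.

```bash
python3 - <<'E'
import pickle,cv2,numpy as np
s,c=pickle.load(open("w2.pkl","rb"));I=c["image"]
z=lambda x0,y0,w,h,f:cv2.resize(I[y0:y0+h,x0:x0+w],None,fx=f,fy=f,interpolation=cv2.INTER_CUBIC)
a=z(185,30,50,50,6);b=z(198,170,50,50,6);t=z(305,60,116,120,5)
m=np.zeros((600,300+580,3),np.uint8);m[:300,:300]=a;m[300:,:300]=b;m[:,300:]=t
cv2.imwrite("pics/m2.png",m[:,:800])
E
```

```text
(no output)
```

View pics/m2.png

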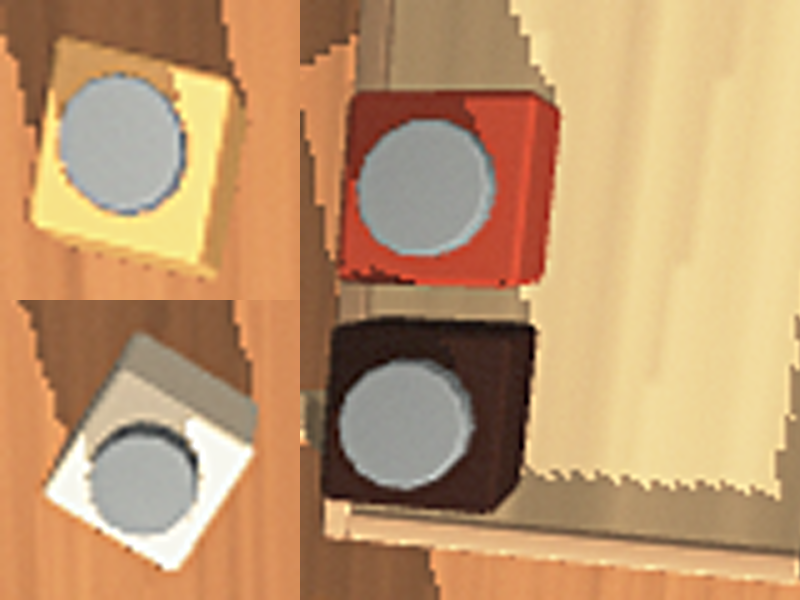

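Montage: tan top corners (60,38), (230,80), (32,222), cap (124,142). Ivory top corners (45,493), (110,370), (255,450), (175,572), cap (145,482). Red cap (428,187), brown cap (406,424).

```bash
python3 - <<'E'
from h import *
import pickle
np.set_printoptions(suppress=True,precision=4)
s,c=pickle.load(open("w2.pkl","rb"));T=wT(s,c);K=c["K"]
A=lambda u,v,z:plane(K,T,185+(u+.5)/6-.5,30+(v+.5)/6-.5,z)
B=lambda u,v,z:plane(K,T,198+(u+.5)/6-.5,170+(v-300+.5)/6-.5,z)
C=lambda u,v,z:plane(K,T,305+(u-300+.5)/5-.5,60+(v+.5)/5-.5,z)
F=lambda u,v,z:plane(K,T,u/1.5625,v/1.5625,z)
def ed(p,q): e=q-p; return np.degrees(np.arctan2(e[1],e[0]))%90, np.linalg.norm(e)
print("tan",A(124,142,.066)); t=[A(*p,.052) for p in((60,38),(230,80),(32,222))]; print(ed(t[0],t[1]),ed(t[0],t[2]),(t[1]+t[2])/2)
print("ivory",B(145,482,.066)); t=[B(*p,.052) for p in((45,493),(110,370),(255,450),(175,572))]; print([ed(t[i],t[(i+1)%4]) for i in range(4)],np.mean(t,0))
r=C(428,187,.180);b=C(406,424,.180);print("red",r,"brown",b,ed(b,r))
print("front lip R corner",C(326,537,.1164),"rear R",F(640,276,.172))
print("lips: frontouter top",C(360,5,.1164), "rear", F(687,0,.172), ed(F(640,276,.172),F(687,0,.172)))
print("pink",F(383,212,.03),"bigbrown",F(476,330,.05))
E
```

```text
tan [0.4296 0.0234 0.066 ]
(np.float64(77.06215637676864), np.float64(0.04339024986139104)) (np.float64(77.45121186379221), np.float64(0.04389469018661074)) [0.4291 0.0231 0.052 ]
ivory [ 0.4471 -0.2043  0.066 ]
[(np.float64(61.1844850040758), np.float64(0.04173498103528177)), (np.float64(59.802614230038984), np.float64(0.047251743680124636)), (np.float64(57.19256370791548), np.float64(0.0442248143956572)), (np.float64(56.624340247436066), np.float64(0.04429948830380046))] [ 0.4462 -0.2056  0.052 ]
red [ 0.592  -0.0412  0.18  ] brown [ 0.5903 -0.0973  0.18  ] (np.float64(88.2522657293366), np.float64(0.05611637459144746))
front lip R corner [ 0.5836 -0.1383  0.1164] rear R [ 0.7039 -0.1404  0.172 ]
lips: frontouter top [0.5857 0.0067 0.1164] rear [0.7096 0.0624 0.172 ] (np.float64(88.37284672860257), np.float64(0.20287863201699968))
pink [ 0.4867 -0.1009  0.03  ] bigbrown [ 0.5906 -0.2304  0.05  ]
```

```bash
python3 - <<'E'
from h import *
np.set_printoptions(suppress=True,precision=4)
Rt=down(np.radians(-12.8))
for z in(.33,.19): print(rel([.4295,.0233,z],Rt))
E
```

```text
[142.466 -71.147 269.702  -0.     -0.      0.222]
[142.464 -71.137 409.702  -0.     -0.      0.222]
```

Emit:
servo_tool(steps=[[142,-71,270,0,0,0.222,1],[142,-71,270,0,0,0.222,1],[142,-71,270,0,0,0.222,1],[142,-71,270,0,0,0.222,1],[142,-71,270,0,0,0.222,1],[142,-71,270,0,0,0.222,1],[142,-71,270,0,0,0.222,1],[142,-71,270,0,0,0.222,1],[142,-71,270,0,0,0.222,1],[142,-71,270,0,0,0.222,1],[142,-71,270,0,0,0.222,1]])

```text
time_s: 8.83
tcp_pos: [0.43, 0.0216, 0.3307]
tcp_rot: [0.782, 0.624, 0.001, 0.001]
contact_force: [-0.1, 1.0, 0.1]
finger_gap: 0.997
gripper_force: 0.0
```

```bash
python3 - <<'E'
from h import *
np.set_printoptions(suppress=True,precision=4)
Rt=down(np.radians(-12.8))
for z in(.33,.19): print(rel([.4295,.0233,z],Rt))
s=status.state();print(s["joint_pos"])
import pickle
c=eyes.camera("wrist");pickle.dump((s,c),open("w3.pkl","wb"));T=wT(s,c)
p=np.linalg.inv(T)@np.array([.4295,.0233,.066,1]);q=np.array(c["K"])@p[:3];u,v=q[:2]/q[2];print(u,v)
g=c["image"].copy();cv2.circle(g,(int(u),int(v)),3,(0,0,255),-1);cv2.imwrite("pics/w3.png",g)
E
```

```text
[ 1.512 -0.906  0.713  0.002  0.    -0.   ]
[  1.517  -1.141 140.713   0.002   0.     -0.   ]
[-0.3166  0.6678  0.3335  2.0873 -0.476   0.4572  0.158 ]
251.87171062892014 195.5869337890049
```

View pics/w3.png

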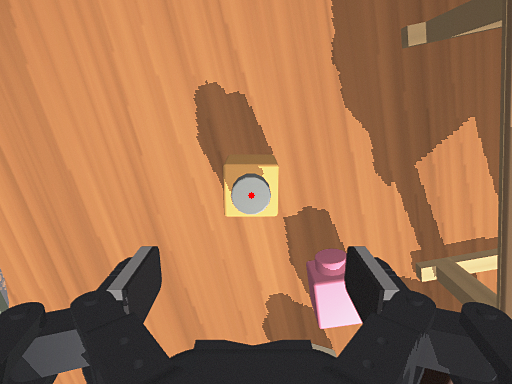

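The projected centre (252,195) falls on the tan cap and the jar is square to the fingers. Going down and gripping.

Emit:
servo_tool(steps=[[0,0,40,0,0,0,1],[0,0,80,0,0,0,1],[0,0,115,0,0,0,1],[0,0,140,0,0,0,1],[0,0,140,0,0,0,1],[0,0,140,0,0,0,0.3],[0,0,140,0,0,0,0.3],[0,0,140,0,0,0,0.3],[0,0,140,0,0,0,0.3],[0,0,140,0,0,0,0.3],[0,0,140,0,0,0,0.3]], force=30)

```text
time_s: 9.8
tcp_pos: [0.4299, 0.0223, 0.1915]
tcp_rot: [0.781, 0.624, 0.001, 0.001]
contact_force: [-1.2, -0.5, 18.6]
finger_gap: 0.537
gripper_force: 28.4
```

```bash
cat >> h.py <<'E'
YAW=-.027; TC=np.array([.653,-.0015,.135]); RT=R.from_euler('z',YAW)*R.from_rotvec([0,-.42,0])  # tray frame: x uphill
def place(x,y,h):  # tray coords of jar base, h = TCP distance above base
    return TC+RT.apply([x,y,h]), RT*R.from_matrix(np.array([[0,1,0],[1,0,0],[0,0,-1]]).T)
E
python3 - <<'E'
from h import *
np.set_printoptions(suppress=True,precision=4)
s=status.state();print(s["tcp_pos"],s["finger_gap"])
P,Q=place(-.032,.010,.25);print(P,Q.as_matrix())
print(rel(P+[0,0,.0],Q)); print(rel(np.array(s["tcp_pos"])+[0,0,.2],R.from_quat(s["tcp_rot"])))
r=RT.inv().apply(np.array([.592,-.0412,.18])-TC);b=RT.inv().apply(np.array([.5903,-.0973,.18])-TC);print(r,b)
E
```

```text
[0.4299 0.0223 0.1915] 0.5373835690192545
[0.5222 0.012  0.3502] [[ 0.027   0.9128  0.4076]
 [ 0.9996 -0.0247 -0.011 ]
 [ 0.      0.4078 -0.9131]]
[  10.442   92.69  -158.483   -0.416    0.041   -0.193]
[   0.111    0.582 -199.999    0.       0.       0.   ]
[-0.0364 -0.0413  0.0655] [-0.0365 -0.0975  0.0656]
```

Emit:
servo_tool(steps=[[0,0,-20,0,0,0,0.3],[0,0,-55,0,0,0,0.3],[0,0,-95,0,0,0,0.3],[0,0,-135,-0.1,0.01,-0.05,0.3],[0,20,-165,-0.2,0.02,-0.1,0.3],[6,50,-175,-0.3,0.03,-0.15,0.3],[12,84,-177,-0.416,0.041,-0.193,0.3],[12,84,-177,-0.416,0.041,-0.193,0.3],[12,84,-177,-0.416,0.041,-0.193,0.3],[12,84,-177,-0.416,0.041,-0.193,0.3],[12,84,-177,-0.416,0.041,-0.193,0.3]])

```text
time_s: 10.72
tcp_pos: [0.5135, 0.0155, 0.3671]
tcp_rot: [0.701, 0.682, 0.144, 0.148]
contact_force: [0.4, 0.2, -1.0]
finger_gap: 0.531
gripper_force: 33.2
```

```bash
python3 - <<'E'
from h import *
np.set_printoptions(suppress=True,precision=4)
s=status.state();print(s["tcp_pos"],s["finger_gap"],s["contact_force"],s["joint_pos"])
for h in(.27,.21,.1965,.1915): P,Q=place(-.031,.010,h);print(h,rel(P,Q))
E
```

```text
[0.5135 0.0155 0.3671] 0.5310400173166104 [ 0.4393  0.1677 -1.0355] [-0.2256  0.6331  0.2053  1.9614 -0.4956  0.1602  0.3623]
0.27 [-3.184  2.112 -1.004 -0.004 -0.    -0.   ]
0.21 [-3.191  2.325 58.996 -0.004 -0.    -0.   ]
0.1965 [-3.193  2.373 72.495 -0.004 -0.    -0.   ]
0.1915 [-3.193  2.391 77.495 -0.004 -0.    -0.   ]
```

Emit:
servo_tool(steps=[[-3,2,0,0,0,0,0.3],[-3,2,25,0,0,0,0.3],[-3,2,50,0,0,0,0.3],[-3,2,65,0,0,0,0.3],[-3,2,71,0,0,0,0.3],[-3,2,71,0,0,0,0.3]])

```text
time_s: 11.22
tcp_pos: [0.5446, 0.0112, 0.3018]
tcp_rot: [0.701, 0.682, 0.144, 0.148]
contact_force: [-0.1, -0.5, -2.5]
finger_gap: 0.536
gripper_force: 33.2
```

```bash
python3 - <<'E'
from h import *
import pickle
np.set_printoptions(suppress=True,precision=4)
s=status.state();print(s["tcp_pos"],s["finger_gap"],s["contact_force"])
P,Q=place(-.031,.010,.1915);print(rel(P,Q))
c=eyes.camera("side");i=c["image"];cv2.imwrite("pics/s3.png",cv2.resize(i[130:310,175:385],None,fx=3.3,fy=3.3,interpolation=cv2.INTER_CUBIC))
E
```

```text
[0.5446 0.0112 0.3018] 0.5359801059518304 [-0.0706 -0.4557 -2.479 ]
[ 0.19   0.317  5.112 -0.005  0.    -0.   ]
```

Emit:
servo_tool(steps=[[0,0,3,0,0,0,0.3],[0,0,5,0,0,0,0.3],[0,0,6,0,0,0,0.3],[0,0,6,0,0,0,0.3]])

```text
time_s: 11.6
tcp_pos: [0.547, 0.0115, 0.2977]
tcp_rot: [0.701, 0.682, 0.145, 0.149]
contact_force: [-1.9, 0.4, 4.0]
finger_gap: 0.533
gripper_force: 33.6
```

Emit:
servo_tool(steps=[[0,-2,0,0,0,0,0.3],[0,-4,0,0,0,0,0.3],[0,-6,0,0,0,0,0.3],[0,-6,0,0,0,0,0.3],[0,-6,0,0,0,0,0.3]])

```text
time_s: 12.02
tcp_pos: [0.5416, 0.0116, 0.2953]
tcp_rot: [0.701, 0.682, 0.145, 0.149]
contact_force: [-1.9, 0.2, 8.6]
finger_gap: 0.536
gripper_force: 34.1
```

```bash
python3 - <<'E'
from h import *
np.set_printoptions(suppress=True,precision=4)
s=status.state();print("tray frame TCP",RT.inv().apply(np.array(s["tcp_pos"])-TC),"F tray",RT.inv().apply(s["contact_force"]),s["finger_gap"])
E
```

```text
tray frame TCP [-0.0367  0.01    0.1919] F tray [1.7929 0.1023 8.6506] 0.5360300155183093
```

Emit:
servo_tool(steps=[[0,-1,0,0,0,0,0.3],[0,-2,0,0,0,0,0.3],[0,-2,0,0,0,0,0.3],[0,-2,0,0,0,0,0.3]])

```text
time_s: 12.35
tcp_pos: [0.5405, 0.0116, 0.2948]
tcp_rot: [0.701, 0.682, 0.145, 0.149]
contact_force: [5.6, -0.5, 3.8]
finger_gap: 0.536
gripper_force: 33.9
```

```bash
python3 - <<'E'
from h import *
np.set_printoptions(suppress=True,precision=4)
s=status.state();print("tray frame TCP",RT.inv().apply(np.array(s["tcp_pos"])-TC),"F tray",RT.inv().apply(s["contact_force"]),s["finger_gap"])
E
```

```text
tray frame TCP [-0.0378  0.0101  0.1919] F tray [ 6.723  -0.3958  1.2097] 0.5359916321952634
```

Emit:
servo_tool(steps=[[0,0,0,0,0,0,0.6],[0,0,0,0,0,0,0.75],[0,0,0,0,0,0,0.95],[0,0,0,0,0,0,0.95],[0,0,0,0,0,0,0.95],[0,0,-20,0,0,0,0.95],[0,0,-60,0,0,0,0.95],[0,0,-100,0,0,0,0.95],[0,0,-120,0,0,0,0.95],[0,0,-120,0,0,0,0.95],[0,0,-120,0,0,0,0.95]])

```text
time_s: 13.27
tcp_pos: [0.4912, 0.0133, 0.4046]
tcp_rot: [0.701, 0.682, 0.145, 0.149]
contact_force: [-0.5, 0.3, 0.4]
finger_gap: 0.949
gripper_force: 0.0
```

```bash
python3 - <<'E'
from h import *
import pickle
np.set_printoptions(suppress=True,precision=4)
s=status.state();c=eyes.camera("wrist");pickle.dump((s,c),open("w4.pkl","wb"));cv2.imwrite("pics/w4.png",cv2.resize(c["image"],(800,600)))
Rt=down(np.radians(-31.3))
for z in(.38,.19): print(rel([.4468,-.2048,z],Rt))
E
```

```text
[-219.12   -44.976    5.9      0.408   -0.108    0.512]
[-219.142 -121.959  179.606    0.408   -0.108    0.512]
```

View pics/w4.png

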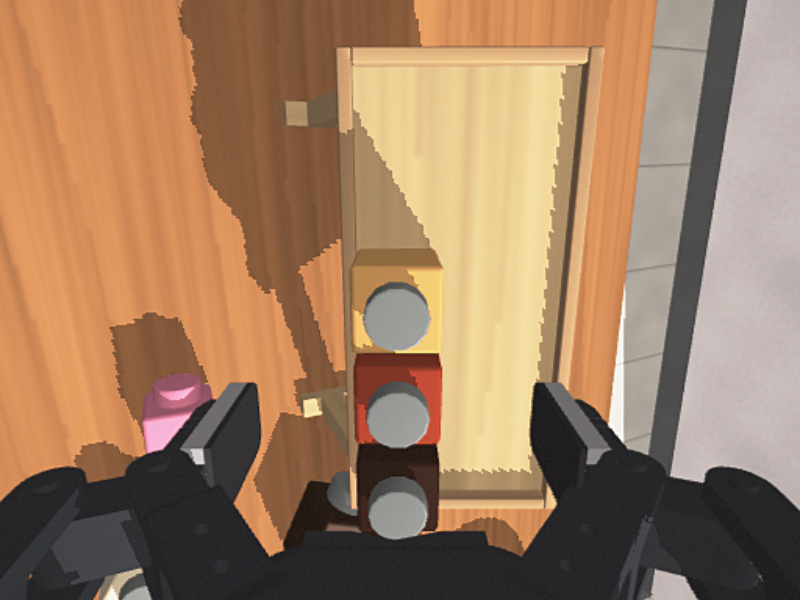

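The wrist view shows tan upright and square against the lip beside red: caps tan (397,316), red (398,414), brown (398,507). I'll check the spacing in tray coordinates.

```bash
python3 - <<'E'
from h import *
import pickle
np.set_printoptions(suppress=True,precision=4)
s,c=pickle.load(open("w4.pkl","rb"));T=wT(s,c)
def tp(u,v,h):
    o,r=ray(c["K"],T,u/1.5625,v/1.5625);o=RT.inv().apply(o-TC);r=RT.inv().apply(r);return o+r*(h-o[2])/r[2]
for n,u,v,h in(("tan",397,316,.066),("red",398,414,.066),("brown",398,507,.066),("tan TL",352,266,.052),("tan TR",442,267,.052),("tan BL",354,352,.052),("tan BR",442,352,.052),("red TL",356,354,.052),("red TR",440,354,.052),("lip in L",353,66,.01),("lip in",352,240,.01)): print(n,tp(u,v,h))
E
```

```text
tan [-0.0381  0.0125  0.066 ]
red [-0.0376 -0.0383  0.066 ]
brown [-0.0375 -0.0927  0.066 ]
tan TL [-0.0597  0.0332  0.052 ]
tan TR [-0.0165  0.0327  0.052 ]
tan BL [-0.0598 -0.0111  0.052 ]
tan BR [-0.0153 -0.0111  0.052 ]
red TL [-0.0588 -0.0122  0.052 ]
red TR [-0.0163 -0.0122  0.052 ]
lip in L [-0.0604  0.128   0.01  ]
lip in [-0.0631  0.0392  0.01  ]
```

Emit:
servo_tool(steps=[[0,0,-20,0.05,-0.01,0.06,1],[-219,-45,6,0.408,-0.108,0.512,1],[-219,-45,6,0.408,-0.108,0.512,1],[-219,-45,6,0.408,-0.108,0.512,1],[-219,-45,6,0.408,-0.108,0.512,1],[-219,-45,6,0.408,-0.108,0.512,1],[-219,-45,6,0.408,-0.108,0.512,1],[-219,-45,6,0.408,-0.108,0.512,1],[-219,-45,6,0.408,-0.108,0.512,1],[-219,-45,6,0.408,-0.108,0.512,1]])

```text
time_s: 14.15
tcp_pos: [0.447, -0.2043, 0.3794]
tcp_rot: [0.872, 0.49, -0.0, -0.001]
contact_force: [0.0, 0.5, 0.2]
finger_gap: 1.004
gripper_force: 0.0
```

```bash
python3 - <<'E'
from h import *
import pickle
np.set_printoptions(suppress=True,precision=4)
s=status.state();c=eyes.camera("wrist");pickle.dump((s,c),open("w5.pkl","wb"));T=wT(s,c);I=c["image"]
print(s["tcp_pos"],s["joint_pos"])
Rt=down(np.radians(-31.3))
for z in(.33,.19): print(rel([.4468,-.2048,z],Rt))
p=np.linalg.inv(T)@np.array([.4468,-.2048,.066,1]);q=np.array(c["K"])@p[:3];u,v=q[:2]/q[2];print("proj",u,v)
# pale top face: bright, low saturation
hsv=cv2.cvtColor(I,cv2.COLOR_BGR2HSV);m=((hsv[...,1]<70)&(hsv[...,2]>90)).astype(np.uint8);
m[:int(v)-60]=0;m[int(v)+60:]=0;m[:,:int(u)-60]=0;m[:,int(u)+60:]=0
cs,_=cv2.findContours(m,cv2.RETR_EXTERNAL,cv2.CHAIN_APPROX_NONE);k=max(cs,key=cv2.contourArea)
print("rect",cv2.minAreaRect(k),cv2.boundingRect(k))
# cap circle: grey
g=cv2.medianBlur(cv2.cvtColor(I,cv2.COLOR_BGR2GRAY),3);print("circ",cv2.HoughCircles(g[int(v)-50:int(v)+50,int(u)-50:int(u)+50],cv2.HOUGH_GRADIENT,1,30,param1=80,param2=12,minRadius=12,maxRadius=30),int(u)-50,int(v)-50)
E
```

```text
[ 0.447  -0.2043  0.3794] [ 0.0775  0.6799  0.5238  1.8267 -0.4729  0.7636  0.3083]
[-0.798  0.256 49.628 -0.001 -0.001  0.001]
[ -0.883   0.437 189.627  -0.001  -0.001   0.001]
proj 253.90310708213224 182.83641862776872
rect ((254.23800659179688, 176.04953002929688), (46.44286346435547, 51.558773040771484), 2.2906100749969482) (231, 150, 48, 53)
circ [[[50.5 50.5 16.9]]] 203 132
```

Emit:
servo_tool(steps=[[-1,0,40,0,0,0.02,1],[-1,0,80,0,0,0.02,1],[-1,0,120,0,0,0.02,1],[-1,0,160,0,0,0.02,1],[-1,0,189,0,0,0.02,1],[-1,0,189,0,0,0.02,1],[-1,0,189,0,0,0.02,0.3],[-1,0,189,0,0,0.02,0.3],[-1,0,189,0,0,0.02,0.3],[-1,0,189,0,0,0.02,0.3],[-1,0,189,0,0,0.02,0.3],[-1,0,189,0,0,0.02,0.3]], force=30)

```text
time_s: 15.2
tcp_pos: [0.4466, -0.2055, 0.1929]
tcp_rot: [0.876, 0.481, 0.001, 0.001]
contact_force: [-0.8, 1.4, 14.1]
finger_gap: 0.533
gripper_force: 29.4
```

```bash
python3 - <<'E'
from h import *
np.set_printoptions(suppress=True,precision=4)
s=status.state();print(s["tcp_pos"],s["finger_gap"])
P,Q=place(-.031,.061,.27);print(P);print(rel(P,Q))
print(rel(np.array(s["tcp_pos"])+[0,.1,.2],R.from_quat(s["tcp_rot"])))
E
```

```text
[ 0.4466 -0.2055  0.1929] 0.5333130669842865
[0.5163 0.0632 0.3689]
[ 264.352  -84.95  -175.94    -0.407    0.113   -0.531]
[  84.578  -53.205 -200.039    0.       0.       0.   ]
```

Emit:
servo_tool(steps=[[0,0,-15,0,0,0,0.3],[0,0,-50,0,0,0,0.3],[0,0,-90,0,0,0,0.3],[0,0,-130,0,0,0,0.3],[0,0,-170,0,0,0,0.3],[0,0,-210,0,0,0,0.3],[38,-12,-220,-0.06,0.02,-0.08,0.3],[76,-24,-220,-0.12,0.03,-0.15,0.3],[114,-37,-220,-0.17,0.05,-0.23,0.3],[152,-49,-220,-0.23,0.07,-0.3,0.3],[190,-61,-220,-0.3,0.08,-0.38,0.3],[228,-73,-220,-0.35,0.1,-0.46,0.3],[264,-85,-220,-0.407,0.113,-0.531,0.3],[264,-85,-220,-0.407,0.113,-0.531,0.3],[264,-85,-200,-0.407,0.113,-0.531,0.3],[264,-85,-176,-0.407,0.113,-0.531,0.3],[264,-85,-176,-0.407,0.113,-0.531,0.3],[264,-85,-176,-0.407,0.113,-0.531,0.3]])

```text
time_s: 16.7
tcp_pos: [0.516, 0.0623, 0.3679]
tcp_rot: [0.702, 0.682, 0.145, 0.148]
contact_force: [1.0, 0.1, -0.5]
finger_gap: 0.534
gripper_force: 32.3
```

```bash
python3 - <<'E'
from h import *
np.set_printoptions(suppress=True,precision=4)
s=status.state();print(s["tcp_pos"],s["finger_gap"],s["contact_force"])
for h in(.27,.1985): P,Q=place(-.031,.061,h);print(rel(P,Q))
E
```

```text
[0.516  0.0623 0.3679] 0.5340698094622296 [ 0.9762  0.0936 -0.4689]
[ 0.922  0.617 -0.773 -0.004 -0.001 -0.002]
[ 0.871  0.87  70.726 -0.004 -0.001 -0.002]
```

Emit:
servo_tool(steps=[[1,1,20,0,0,0,0.3],[1,1,45,0,0,0,0.3],[1,1,62,0,0,0,0.3],[1,1,70,0,0,0,0.3],[1,1,72,0,0,0,0.3],[1,1,74,0,0,0,0.3],[1,1,76,0,0,0,0.3],[1,1,76,0,0,0,0.3]])

```text
time_s: 17.37
tcp_pos: [0.5479, 0.0629, 0.2992]
tcp_rot: [0.701, 0.682, 0.145, 0.148]
contact_force: [0.1, 0.1, -0.5]
finger_gap: 0.534
gripper_force: 32.4
```

```bash
python3 - <<'E'
from h import *
np.set_printoptions(suppress=True,precision=4)
s=status.state();print("tray frame TCP",RT.inv().apply(np.array(s["tcp_pos"])-TC),"F tray",RT.inv().apply(s["contact_force"]),s["finger_gap"])
E
```

```text
tray frame TCP [-0.0306  0.0615  0.1934] F tray [-0.1215  0.0955 -0.5337] 0.5335946510975531
```

Not yet touching; down a little more, then down-slope to the lip.

Emit:
servo_tool(steps=[[0,0,1,0,0,0,0.3],[0,0,2,0,0,0,0.3],[0,-2,2,0,0,0,0.3],[0,-4,2,0,0,0,0.3],[0,-6,2,0,0,0,0.3],[0,-7,2,0,0,0,0.3],[0,-7,2,0,0,0,0.3]])

```text
time_s: 17.95
tcp_pos: [0.5443, 0.0629, 0.297]
tcp_rot: [0.701, 0.681, 0.149, 0.152]
contact_force: [4.7, 0.6, 32.7]
finger_gap: 0.532
gripper_force: 36.5
```

```bash
python3 - <<'E'
from h import *
np.set_printoptions(suppress=True,precision=4)
s=status.state();print("tray frame TCP",RT.inv().apply(np.array(s["tcp_pos"])-TC),"F tray",RT.inv().apply(s["contact_force"]),s["finger_gap"])
E
```

```text
tray frame TCP [-0.0347  0.0615  0.193 ] F tray [17.5668  0.6858 27.9292] 0.5318992052308217
```

Emit:
servo_tool(steps=[[0,0,-1,0,0,0,0.3],[0,0,-1.5,0,0,0,0.3],[0,0,-1.5,0,0,0,0.3]])

```text
time_s: 18.2
tcp_pos: [0.5417, 0.0631, 0.2958]
tcp_rot: [0.701, 0.682, 0.145, 0.148]
contact_force: [-4.6, 0.0, 16.3]
finger_gap: 0.532
gripper_force: 35.3
```

```bash
python3 - <<'E'
from h import *
np.set_printoptions(suppress=True,precision=4)
s=status.state();print("tray frame TCP",RT.inv().apply(np.array(s["tcp_pos"])-TC),"F tray",RT.inv().apply(s["contact_force"]),s["finger_gap"],rel(s["tcp_pos"],place(0,0,0)[1]))
E
```

```text
tray frame TCP [-0.0376  0.0615  0.1929] F tray [ 2.466  -0.1149 16.7875] 0.5319082218753032 [ 0.     0.     0.    -0.002 -0.001 -0.001]
```

Slid down to x = -37.6 mm. Nudging to the lip with less normal load.

Emit:
servo_tool(steps=[[0,-1,-0.8,0,0,0,0.3],[0,-1.5,-1,0,0,0,0.3],[0,-1.5,-1,0,0,0,0.3]])

```text
time_s: 18.45
tcp_pos: [0.5409, 0.0631, 0.296]
tcp_rot: [0.701, 0.682, 0.146, 0.15]
contact_force: [10.9, 0.2, 1.3]
finger_gap: 0.533
gripper_force: 33.2
```

```bash
python3 - <<'E'
from h import *
np.set_printoptions(suppress=True,precision=4)
s=status.state();print("tray frame TCP",RT.inv().apply(np.array(s["tcp_pos"])-TC),"F tray",RT.inv().apply(s["contact_force"]),s["finger_gap"],rel(s["tcp_pos"],place(0,0,0)[1]))
E
```

```text
tray frame TCP [-0.0383  0.0615  0.1934] F tray [10.4923  0.5033 -3.3086] 0.5332209334235027 [ 0.     0.     0.     0.001 -0.    -0.001]
```

Emit:
servo_tool(steps=[[0,0.5,0.6,0,0,0,0.3],[0,0.5,0.6,0,0,0,0.3],[0,0.5,0.6,0,0,0,0.6],[0,0.5,0.6,0,0,0,0.75],[0,0.5,0.6,0,0,0,0.95],[0,0.5,0.6,0,0,0,0.95],[0,0.5,0.6,0,0,0,0.95],[0,0.5,-20,0,0,0,0.95],[0,0.5,-60,0,0,0,0.95],[0,0.5,-100,0,0,0,0.95],[0,0.5,-140,0,0,0,0.95],[-30,0.5,-170,0,0,0,0.95],[-60,0.5,-180,0,0,0,0.95],[-60,0.5,-180,0,0,0,0.95],[-60,0.5,-180,0,0,0,0.95]])

```text
time_s: 19.7
tcp_pos: [0.4655, 0.0037, 0.4605]
tcp_rot: [0.702, 0.681, 0.145, 0.148]
contact_force: [0.2, -0.2, -0.4]
finger_gap: 0.95
gripper_force: 0.0
```

```bash
python3 - <<'E'
from h import *
import pickle
s=status.state();c=eyes.camera("wrist");q=eyes.camera("scene");pickle.dump((s,c,q),open("w6.pkl","wb"));print(s["tcp_pos"],s["time_s"])
w=c["image"][:,100:460];f=q["image"][130:280,120:430]
m=np.zeros((600,800,3),np.uint8);a=cv2.resize(w,(400,427),interpolation=cv2.INTER_CUBIC);m[:427,:400]=a
b=cv2.resize(f,(400,194),interpolation=cv2.INTER_CUBIC);m[:194,400:]=b
g=cv2.resize(q["image"][155:225,190:300],(400,255),interpolation=cv2.INTER_CUBIC);m[200:455,400:]=g
cv2.imwrite("pics/fin.png",m)
E
```

```text
[0.46553326 0.00373926 0.46047473] 19.7
```

View pics/fin.png

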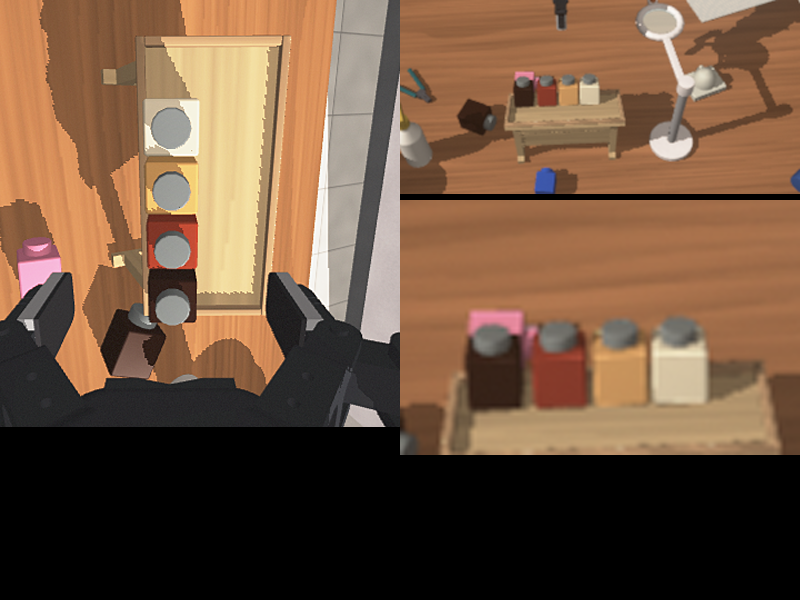

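The final view shows ivory, tan, red-brown and dark brown standing in one row against the lip. The lamp has swung round towards the robot and the bystanders are in place. Numeric check before handing in.

```bash
python3 - <<'E'
from h import *
import pickle
np.set_printoptions(suppress=True,precision=4)
s,c,q=pickle.load(open("w6.pkl","rb"));T=wT(s,c)
def tp(x,y,h):
    o,r=ray(c["K"],T,100+x*.9,y*.8993);o=RT.inv().apply(o-TC);r=RT.inv().apply(r);return o+r*(h-o[2])/r[2]
P=[tp(*p,.066) for p in((171,128),(171,190),(172,250),(173,307))]
for p in P: print(p)
print(tp(145,100,.052),tp(146,154,.052),tp(199,100,.052))
g=np.diff([p[1] for p in P]);print(g)
E
```

```text
[-0.0384  0.0613  0.066 ]
[-0.0385  0.0124  0.066 ]
[-0.0378 -0.04    0.066 ]
[-0.0371 -0.095   0.066 ]
[-0.059   0.0826  0.052 ] [-0.0592  0.04    0.052 ] [-0.016   0.0824  0.052 ]
[-0.0489 -0.0524 -0.055 ]
```

```bash
python3 -c "from bench import sign_off; print(sign_off())"
```

```text
the job is handed in; nothing more can be done
None
```

Job handed in at about 20 s: the lamp is swung left and round to its stop towards the robot, and ivory, tan, red-brown and dark brown stand in one row against the front lip, with gaps measured at about 3, 6 and 9 mm.

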